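# Angle a neck blank past the clamp post into the glue-up bay

## Task

Push the dark neck blank along the bench into the glue-up bay: angle it so that its orange end goes in first, behind the steel post, then swing the other end in, until the blank lies flat along the bay's back fence between the two end stops. Only push it, gently, with the fingertips or the outside of the fingers: never pinch it or lift it off the bench, leave the glue bottle, spring clamp and T-block where they stand, and come clear at the end.

Things in the scene. Friction and masses are not known exactly. Their poses are not given: they have to be found in the camera images.
- bay: Glue-up bay of pale wood strips fixed to the bench, 40 mm high, open towards the robot, no floor. Origin: middle of the back fence's front face, at bench level. x points into the fence, away from the opening; y along the fence, to the robot's left. Fence: x 0 to 25 mm, y -160 to 160. End stops: x -70 to 0, y 140 to 160 and -160 to -140: inside 280 mm long, 70 mm deep.
- post: Upright steel post, 24 mm diameter, 50 mm tall, fixed in the bench at the bay's mouth near its -y end. Origin: on its axis at bench level; axes as the bay's. Its axis lies at bay x -82 mm (70 mm free between post and fence), bay y -100 to -80 mm. The opening from post to the +y end stop is shorter than the blank.
- blank_center (a point): Centre of the blank, half-way up (15 mm above the bench). The blank is a dark hardwood bar with two pale stripes, 240 mm long (its y axis) x 36 mm wide (x) x 30 mm high, about 0.2 kg, loose on the bench. Its orange end is at its -y. When it lies home its axes are parallel to the bay's.
- blank_nose (a point): Middle of the orange end's face of the blank, 15 mm above the bench: 120 mm from the centre along the blank's -y. The orange band is 30 mm long.
- blank_tail (a point): Middle of the plain end's face of the blank, 15 mm above the bench: 120 mm from the centre along the blank's +y.
- glue: Glue bottle, yellow, 60 mm diameter, 140 mm tall, standing on the robot's right. Origin: centre of its underside. Leave it alone.
- clamp: Black spring clamp with orange tips, about 130 x 50 mm, 18 mm high, lying on the bench to the left. Origin: its middle at bench level. Leave it alone.
- tblock: Wooden T-shaped block, 90 x 70 mm, 65 mm tall, standing on the right, beyond the glue bottle. Origin: centre of its underside. Leave it alone.
- blank: The same blank, given at the centre of its underside, on the bench; same axes as blank_center.

How it is judged (in metres and radians):
On the way:
1. the orange end is in behind the post while the blank still lies at an angle (y of blank_nose in the frame of post below 0.004 m and x of blank_nose in the frame of post above 0.02 m and angle between the y axis of blank_center and the y axis of bay, either way round above 0.06 rad), for 0.1 s.
At the end, for the whole second after the job is handed in: The blank lies flat on the bench between the end stops, its orange end behind the post, along the back fence: both ends within 6 mm of the fence face and within 0.04 rad of parallel, at rest (x of each of blank_nose, blank_tail in the frame of bay above -0.024 m and y of blank_nose in the frame of bay above -0.142 m and y of blank_tail in the frame of bay below 0.142 m and y of blank_nose in the frame of post below 0.004 m and angle between the y axis of blank_center and the y axis of bay, either way round below 0.04 rad and height (world z) of blank_center below 0.018 m and angle between blank_center's own z axis and vertical below 0.05 rad and linear speed of blank below 0.01 m/s); the robot touches nothing.
It fails at once if the blank is lifted or tipped off the bench (height (world z) of blank_center above 0.025 m or angle between blank_center's own z axis and vertical above 0.2 rad).
It fails at once if the blank is pinched or pressed hard (over 40 N on it from the fingers) (contact force between the fingers and blank above 40 N).
It fails at once if the glue bottle is moved more than 20 mm (distance of glue from where it was at the start of the episode above 0.02 m).
It fails at once if the spring clamp is moved more than 20 mm (distance of clamp from where it was at the start of the episode above 0.02 m).
It fails at once if the T-block is moved more than 20 mm (distance of tblock from where it was at the start of the episode above 0.02 m).
It also fails if it takes over 51 s, if anything falls off the work surface, if the arm or the gripper's body presses on something with over 40 N, if the wrist force passes 120 N, or if a joint passes its speed limit or range.

## Robot

A 6-joint arm with a two-finger parallel gripper is mounted at the origin on the work surface. World frame = base frame: x ahead of the robot, y to its left, z up, the work surface at z = 0. Lengths are in mm, angles in rad, forces in N, time in s.
With the tool pointing down it reaches from about 275 to 1000 mm from the base axis. Payload 8.4 kg.
Tool frame: the origin (TCP) lies midway between the tips of the shut fingers; the grasp point (between the pads) lies env.tcp_to_grasp behind it (env.tcp_to_grasp is the distance from the TCP to the grasp point, in mm); z points along the fingers, x is the direction in which the jaws open and shut, and the axes are right-handed (so a half turn about z gives the same grasp; the last joint's range is limited). The gripper opens to 85 mm and grips with 20 to 120 N. Pads are 22 mm wide; open, the fingers measure 114 mm over their backs; the gripper's body (76 mm by 85 mm) begins 54 mm behind the grasp point. The pads swing forward as they close: fully open they stand 13 mm farther back than shut.
Start: joints at [1.346, 0.353, 1.633, -0, 1.155, -0.002], TCP at [138.099, 609.554, 231.281] pointing down, gripper open.
Joint ranges: [-2.63, 2.63], [-0.92, 2.1], [0.06, 2.66], [-1.3, 4.44], [0, 2.69], [-3.02, 3.02]. Speed limits (rad/s): [2.22, 2.22, 2.79, 3.14, 3.14, 3.14].

## Interface

Orientations are given as a rotation vector (axis times angle).
In Python, from workcell import env gives the robot as it stands.
- The arm moves only by the shell command python3 -m creep 'ROWS' [OPENING]. ROWS is JSON, a list that holds one entry, the list of rows, each a list of 6 numbers: the shift along the tool's x, y, z in m, then the turn, a rotation vector about the tool's x, y, z in degrees. In form: [[[dx, dy, dz, rx, ry, rz], ...]]. A call has 1 to 12 rows; each row shifts and turns the pose as measured when the row begins, along the tool's axes as they then stand; what a row does not reach is not made up. A row lasts 1/10 s, in which the tool goes at most 50 mm and 8.59 degrees, less where a joint would pass 70% of its speed; a pose out of reach is approached as far as the arm can. A call with a gripper value outside its range is refused whole. OPENING is the finger opening in m, from 0 to 0.0854, set as the call begins (- or left out, the last holds). The fingers move at their own pace and stop on an object; the grip force is fixed at half the most. Time passes only in rows, so rows that do not move let the fingers close. It gives the time, the measured TCP pose, the force and the opening at its end, in the units of the state.
- env.observe(): the state, without advancing time (a new reading comes with each control period).
- env.capture(name): name is "scene" or "top" or "wrist"; returns a dict with "color" (400x640x3 uint8, red, green, blue), "camera_matrix" (3x3 intrinsics, pixels), "camera_from_world" (4x4, takes a point from world to camera coordinates); the wrist camera has in their place "mount" (4x4, takes a point from camera to tool coordinates, whose origin is the TCP and whose axes are the tool frame's). Camera axes: x right, y down, z forward; pixel columns grow to the right and rows downward; lengths in mm; the calibration is good to about 2 mm. A picture is of the moment at which its call begins: read the wrist's pose just before it. There is no depth.
- env.hand_in(): hands the job in, once; it reports no verdict.
The state is a dict: "time": time; "joints": joint angles; "joint_velocities": joint speeds; "joint_efforts": joint torques, N m; "tcp_pos": TCP position; "tcp_rot": TCP orientation; "wrist_force": force on the tool from outside, world axes, zero at the start; "torque": the same for the moment, N m; "width": finger opening in mm.
Only numpy, scipy, OpenCV 4.12 (cv2) and the standard library are available. Lean on these libraries where they do the work, as an engineer would, in place of code of your own. Each camera call takes 0.05 s, during which the arm holds its last target. There are 200 camera calls.

## Working session

There is one attempt and no reset: what is moved stays moved. The work goes in short steps, Python scripts to look and compute and a shell command to move; the robot and the scene stay as the last step left them, time stands still between calls to the robot, and variables do not carry over. Pictures are saved under pics/ and viewed, about 8 in all and at most 12, crops included, and the job is handed in when it is done.

```bash
ls; mkdir -p pics; python3 - <<'E'
from workcell import env
import cv2,numpy as np
s=env.observe();print(s['time'],s['tcp_pos'],s['tcp_rot'],s['width'],env.tcp_to_grasp)
for n in('top','scene'):
    c=env.capture(n);cv2.imwrite(f'pics/{n}0.png',c['color'][:,:,::-1]);print(n,c['camera_matrix'],c['camera_from_world'])
E
```

```text
pics
0.0 [138.00450863 609.05638896 230.54745566] [ 2.45396843e+00  1.96010462e+00 -1.72618047e-03] 85.55227372372423 18.700000000000003
top [[363.58863072   0.         320.05605551]
 [  0.         363.58863072 202.18780803]
 [  0.           0.           1.        ]] [[ 2.27952859e-02 -9.99588247e-01  1.74273320e-02 -3.22965247e+01]
 [-9.95472053e-01 -2.43035654e-02 -9.18952049e-02  5.98410484e+02]
 [ 9.22809130e-02 -1.52536445e-02 -9.95616171e-01  9.99380901e+02]
 [ 0.00000000e+00  0.00000000e+00  0.00000000e+00  1.00000000e+00]]
scene [[402.67786595   0.         312.319364  ]
 [  0.         402.67786595 199.30554144]
 [  0.           0.           1.        ]] [[-8.44859875e-02  9.96178144e-01 -2.21635660e-02  4.95747560e+01]
 [ 5.45373016e-01  2.76146456e-02 -8.37738447e-01 -2.67085061e+02]
 [-8.33924692e-01 -8.28645707e-02 -5.45621729e-01  1.45380794e+03]
 [ 0.00000000e+00  0.00000000e+00  0.00000000e+00  1.00000000e+00]]
```

View pics/top0.png

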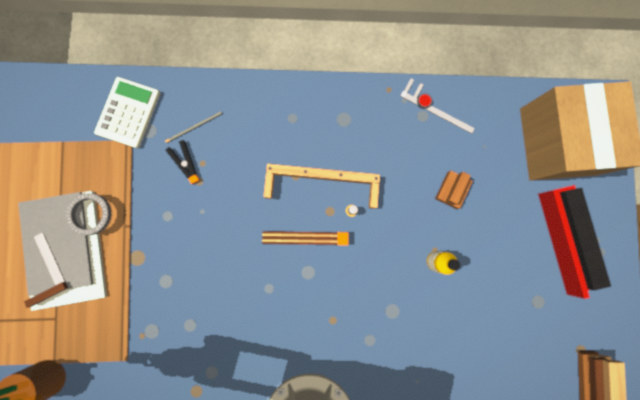

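The top view shows the bay at about (265–380, 165–208), the post at (352,211), the blank from (262,238) to (349,239) with its orange end on the right, and the clamp at (185,163). I'll enlarge it.

```bash
python3 - <<'E'
import cv2
i=cv2.imread('pics/top0.png')[150:260,250:390]
cv2.imwrite('pics/crop0.png',cv2.resize(i,None,fx=5.5,fy=5.4545,interpolation=cv2.INTER_CUBIC))
E
```

```text
(no output)
```

View pics/crop0.png

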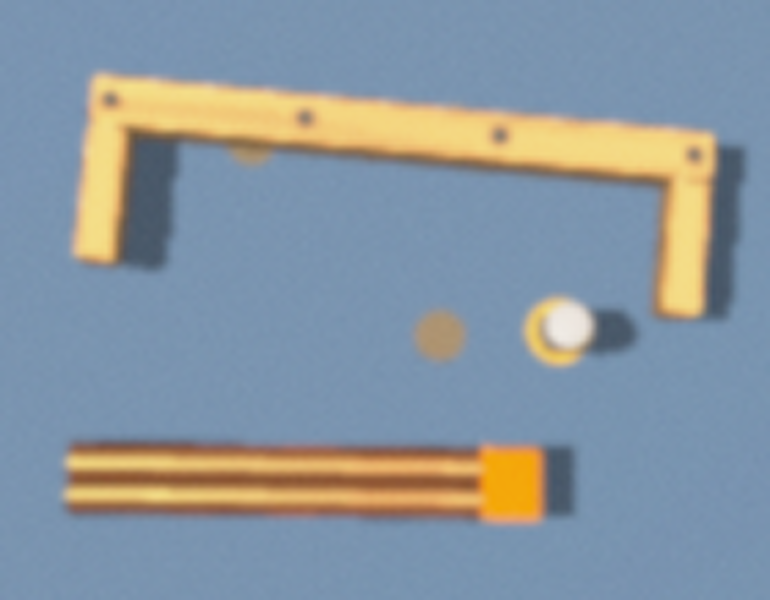

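The crop shows bay inner corners at (130,128) and (667,182), post top at (569,326), and blank top corners at (68,443), (543,447), (543,521), (66,514).

```bash
cat >h.py <<'E'
import numpy as np,cv2
from workcell import env
from scipy.spatial.transform import Rotation as R
K=np.array([[363.58863072,0,320.05605551],[0,363.58863072,202.18780803],[0,0,1]])
T=np.array([[2.27952859e-02,-9.99588247e-01,1.74273320e-02,-3.22965247e+01],[-9.95472053e-01,-2.43035654e-02,-9.18952049e-02,5.98410484e+02],[9.22809130e-02,-1.52536445e-02,-9.95616171e-01,9.99380901e+02]])
def pt(u,v,z):
    d=T[:,:3].T@np.linalg.inv(K)@[u,v,1]; o=-T[:,:3].T@T[:,3]
    return (o+d*(z-o[2])/d[2])[:2]
def cp(u,v,z,x0=250,y0=150,fx=5.5,fy=5.4545): return pt(x0+(u+.5)/fx-.5,y0+(v+.5)/fy-.5,z)
E
python3 - <<'E'
from h import *
P=lambda l,z:np.array([cp(*p,z) for p in l])
b=P([(130,128),(667,182),(95,73),(715,133),(75,258),(118,264),(655,312),(703,317)],40)
print(b.round(1))
m=np.array([(0,140),(0,-140),(25,160),(25,-160),(-70,160),(-70,140),(-70,-140),(-70,-160)])
M,_=cv2.estimateAffinePartial2D(m.astype(float),b);s=np.hypot(*M[:,0]);print('bay',M.round(3),'scale',s,'ang',np.arctan2(M[1,0],M[0,0]))
print(((m@M[:,:2].T+M[:,2])-b).round(1))
Mi=lambda p:(p-M[:,2])@np.linalg.inv(M[:,:2]).T
po=cp(569,326,50);print('post',po,Mi(po))
k=P([(68,443),(543,447),(543,521),(66,514)],30);print('blank',k.round(1),k.mean(0),'bay',Mi(k).round(1))
print(R.from_rotvec(env.observe()['tcp_rot']).as_matrix().round(3))
E
```

```text
[[ 676.7  115.3]
 [ 655.7 -159.6]
 [ 704.9  134.1]
 [ 681.9 -184. ]
 [ 608.8  140.8]
 [ 606.3  118.9]
 [ 588.3 -154.2]
 [ 586.3 -178.6]]
bay [[ 9.96000e-01  6.80000e-02  6.67521e+02]
 [-6.80000e-02  9.96000e-01 -2.38760e+01]] scale 0.9979072186892549 ang -0.06848750238762316
[[ 0.3  0.2]
 [ 2.3 -3.7]
 [-1.6 -0.4]
 [-0.4 -0.9]
 [-0.1 -0.6]
 [ 1.1  1.4]
 [-0.  -4.3]
 [ 0.6  0.2]]
post [ 579.28203105 -109.42686917] [-82.34956236 -91.580168  ]
blank [[514.6 142.2]
 [518.2 -99.2]
 [480.4 -99.8]
 [478.5 141.8]] [497.93061438  21.26066716] bay [[-164.2  155.5]
 [-144.2  -85.5]
 [-181.9  -88.7]
 [-200.3  152.7]]
[[ 0.221  0.975 -0.   ]
 [ 0.975 -0.221 -0.001]
 [-0.001  0.    -1.   ]]
```

```bash
python3 -m creep '[[[0,0,0,0,0,-6.7],[0,0,0,0,0,-6.7],[-0.049,0.026,0,0,0,0],[-0.049,0.026,0,0,0,0],[-0.049,0.026,0,0,0,0],[-0.049,0.026,0,0,0,0],[-0.049,0.026,0,0,0,0],[-0.049,0.026,0,0,0,0],[-0.049,0.026,0,0,0,0],[-0.049,0.026,0,0,0,0],[-0.049,0.026,0,0,0,0],[-0.049,0.026,0,0,0,0]]]' 0.07
python3 - <<'E'
from h import *
s=env.observe();print(s['time'],s['tcp_pos'],s['width'],s['wrist_force']);print(R.from_rotvec(s['tcp_rot']).as_matrix().round(3))
E
```

```text
time: 1.3
tcp_pos: [381.0, 169.8, 228.1]
tcp_rot: [2.185, 2.255, -0.005]
wrist_force: [-0.0, 0.9, -0.6]
width: 70.0
1.3 [380.96804941 169.78617108 228.14601985] 70.0259283566062 [-0.01887832  0.86023299 -0.61222894]
[[-0.031  1.    -0.001]
 [ 1.     0.031 -0.003]
 [-0.003 -0.001 -1.   ]]
```

```bash
python3 -m creep '[[[-0.037,0.016,0,0,0,0],[-0.037,0.016,0,0,0,0],[-0.037,0.016,0,0,0,0],[-0.037,0.016,0,0,0,0],[0,0,0.04,0,0,0],[0,0,0.04,0,0,0],[0,0,0.04,0,0,0],[0,0,0.04,0,0,0],[0,0,0,0,0,0]]]'
```

```text
time: 2.2
tcp_pos: [455.9, 9.1, 65.4]
tcp_rot: [2.193, 2.239, 0.003]
wrist_force: [-0.1, -0.5, 1.0]
width: 69.8
```

```bash
python3 -m creep '[[[0.002,-0.004,0.03,0,0,0],[0,0,0.02,0,0,0],[0,0,0.01,0,0,0],[0,0,0,0,0,0],[0,0.004,0,0,0,0],[0,0.004,0,0,0,0],[0,0.004,0,0,0,0],[0,0,0,0,0,0]]]'
python3 - <<'E'
from h import *
s=env.observe();print(s['time'],s['tcp_pos'],s['width'],s['wrist_force'])
M=R.from_rotvec(s['tcp_rot']).as_matrix();print(M.round(3))
c=env.capture('top');i=c['color'][130:270,240:400,::-1];cv2.imwrite('pics/t1.png',cv2.resize(i,None,fx=5,fy=4.2857,interpolation=cv2.INTER_CUBIC))
E
```

```text
time: 3.0
tcp_pos: [471.1, 11.5, 12.2]
tcp_rot: [2.188, 2.235, 0.012]
wrist_force: [-1.2, -0.1, -0.3]
width: 69.8
3.0 [471.10887523  11.4866625   12.20106931] 69.79851089144621 [-1.15436736 -0.08662925 -0.34539314]
[[-0.021  1.     0.015]
 [ 1.     0.021 -0.004]
 [-0.004  0.015 -1.   ]]
```

View pics/t1.png

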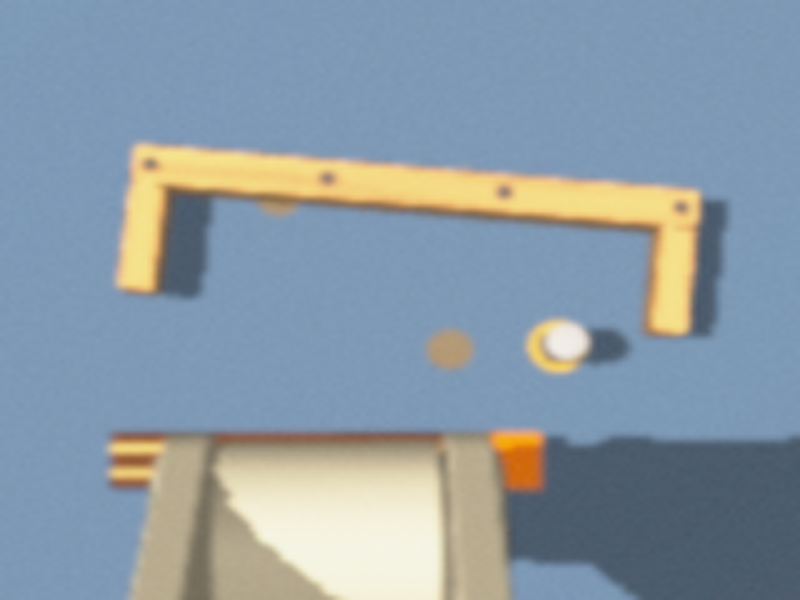

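```bash
python3 -m creep '[[[0,0.002,0.004,0,0,0],[0,0.003,0.004,0,0,0],[0,0.004,0,0,0,-1.3],[0,0.004,0,0,0,-1.3],[0,0.004,0,0,0,-1.3],[0,0.004,0,0,0,-1.3],[0,0.004,0,0,0,-1.3],[0,0.004,0,0,0,-1.3],[0,0.004,0,0,0,-1.3],[0,0.004,0,0,0,-1.3],[0,0.004,0,0,0,-1.3],[0,0.004,0,0,0,-1.3]]]'
python3 - <<'E'
from h import *
s=env.observe();M=R.from_rotvec(s['tcp_rot']).as_matrix();print(M.round(3))
E
```

```text
time: 4.25
tcp_pos: [518.0, 17.1, 3.7]
tcp_rot: [1.897, 2.488, 0.007]
wrist_force: [-0.3, 0.2, -0.4]
width: 70.1
[[-0.265  0.964  0.012]
 [ 0.964  0.265 -0.004]
 [-0.007  0.011 -1.   ]]
```

```bash
python3 -m creep '[[[0,0.005,0,0,0,-0.3],[0,0.005,0,0,0,-0.3],[0,0.005,0,0,0,-0.3],[0,0.005,0,0,0,-0.3],[0,0.005,0,0,0,0],[0,0.004,0,0,0,0],[0,0.003,0,0,0,0],[0,0,0,0,0,0]]]'
python3 - <<'E'
from h import *
s=env.observe();M=R.from_rotvec(s['tcp_rot']).as_matrix();print(M.round(3))
c=env.capture('top');i=c['color'][130:270,240:400,::-1];cv2.imwrite('pics/t2.png',cv2.resize(i,None,fx=5,fy=4.2857,interpolation=cv2.INTER_CUBIC))
E
```

```text
time: 5.05
tcp_pos: [552.2, 27.1, 4.0]
tcp_rot: [1.867, 2.511, 0.007]
wrist_force: [1.0, -0.6, 0.1]
width: 69.6
[[-0.288  0.958  0.013]
 [ 0.958  0.288 -0.004]
 [-0.007  0.011 -1.   ]]
```

View pics/t2.png

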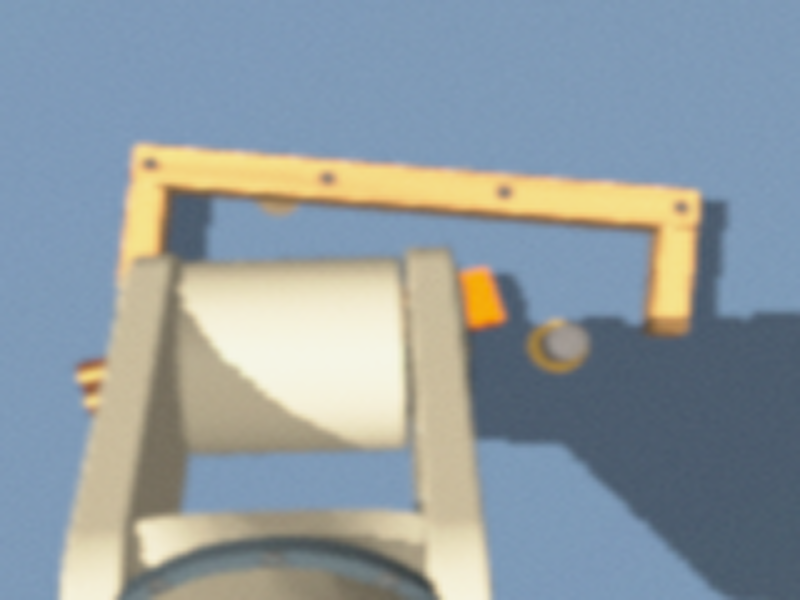

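The orange nose end face runs from (490,267) to (505,326), left of the post, and the tail is at (76,370)–(88,408). The blank is angled as planned.

```bash
cat >>h.py <<'E'
a=-0.0685; B0=np.array([667.5,-23.9]); RB=np.array([[np.cos(a),-np.sin(a)],[np.sin(a),np.cos(a)]])
tobay=lambda p:(np.asarray(p)-B0)@RB
C=lambda u,v,z=30:cp(u,v,z,240,130,5,4.2857)
E
python3 - <<'E'
from h import *
n=(C(490,267)+C(505,326))/2;t=(C(76,370)+C(88,408))/2
print('world',n,t,'bay',tobay(n),tobay(t),np.hypot(*(n-t)))
d=t-n;print('yaw',np.arctan2(-d[0],d[1]), 'mid',(n+t)/2, tobay((n+t)/2))
d/=np.hypot(*d);nn=np.array([d[1],-d[0]]);print('post clearance',(n-[579.3,-109.4])@nn-30)
E
```

```text
world [609.7567776  -71.68189085] [543.33452071 159.89095454] bay [-54.33730209 -51.62215055] [-136.45412248  174.8612412 ] 240.91056210180932
yaw 0.2793317325730168 mid [576.54564916  44.10453185] [-95.39571228  61.61954533]
post clearance 9.675655990528597
```

```bash
python3 -m creep '[[[0,0.004,0,0,0,0],[0,0.004,0,0,0,0],[0,0,0,0,0,0],[0,-0.01,0,0,0,0],[0,-0.012,0,0,0,0],[0,-0.003,-0.025,0,0,0],[0,0,-0.04,0,0,0],[0,0,-0.03,0,0,0],[0.04,0.011,0,0,0,0],[0.04,0.011,0,0,0,0],[0.04,0.011,0,0,0,0],[0.03,0.01,0,0,0,0]]]'
python3 -m creep '[[[0,0,0,0,0,0],[0,0,0,0,0,0],[0,0,0,0,0,0],[0,0,0,0,0,0],[0,0,0,0,0,0]]]' 0
python3 - <<'E'
from h import *
s=env.observe();M=R.from_rotvec(s['tcp_rot']).as_matrix();print(M.round(3))
c=env.capture('top');i=c['color'][130:270,240:400,::-1];cv2.imwrite('pics/t3.png',cv2.resize(i,None,fx=5,fy=4.2857,interpolation=cv2.INTER_CUBIC))
E
```

```text
time: 6.3
tcp_pos: [523.9, 176.3, 101.3]
tcp_rot: [1.88, 2.504, 0.004]
wrist_force: [0.2, -0.4, -0.9]
width: 69.9
time: 6.8
tcp_pos: [520.8, 175.7, 100.8]
tcp_rot: [1.877, 2.507, 0.002]
wrist_force: [1.1, 0.5, 0.1]
width: 0.1
[[-0.281  0.96   0.009]
 [ 0.96   0.281 -0.004]
 [-0.007  0.007 -1.   ]]
```

View pics/t3.png

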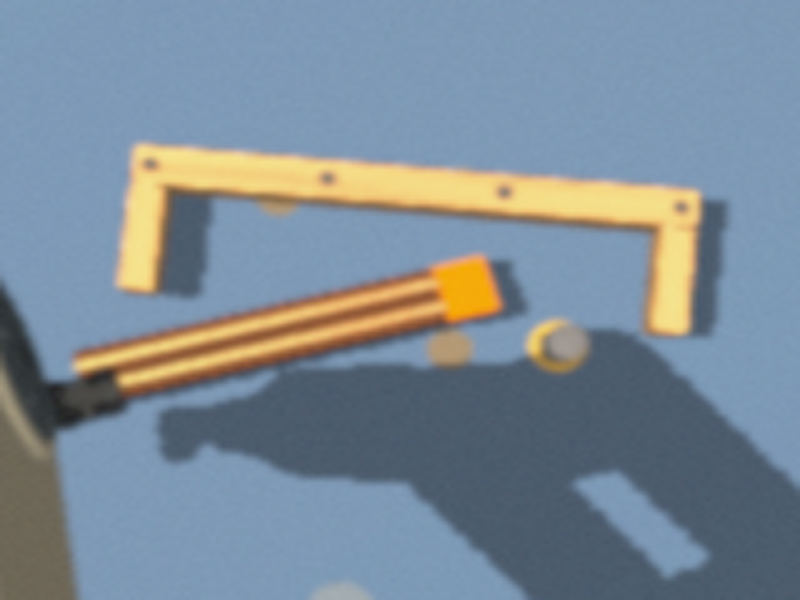

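The blank is now fully visible: nose corners at (487,255) and (502,311), fence-side tail corner at (74,352).

```bash
python3 - <<'E'
from h import *
n=(C(487,255)+C(502,311))/2;e=C(74,352)-C(487,255);d=e/np.hypot(*e);nn=np.array([d[1],-d[0]])
t=n+240*d
print('nose',n,tobay(n),'tail',t,tobay(t),'yaw',np.arctan2(-d[0],d[1]),'len',np.hypot(*e))
print('post clear',(n-[579.3,-109.4])@nn-30,'dir',d)
M=R.from_rotvec(env.observe()['tcp_rot']).as_matrix();p=env.observe()['tcp_pos'][:2]
g=t+40*d-p;print('delta tool',g@M[:2,0],g@M[:2,1])
E
```

```text
nose [618.65944698 -69.82422555] [-45.58266191 -49.15948581] tail [549.17718951 159.89781496] [-130.62562552  175.26799543] yaw 0.29371425449715705 len 240.8598651880812
post clear 19.131444261270502 dir [-0.28950941  0.95717517]
delta tool 16.883385363224704 22.492207012142625
```

```bash
python3 -m creep '[[[0.012,0.012,0,0,0,-0.7],[0.012,0.012,0,0,0,0],[0,0,0,0,0,0],[0,0,0.03,0,0,0],[0,0,0.03,0,0,0],[0,0,0.02,0,0,0],[0,0,0.01,0,0,0],[0,0,0,0,0,0],[0,0,0,0,0,0]]]'
python3 - <<'E'
from h import *
s=env.observe();M=R.from_rotvec(s['tcp_rot']).as_matrix();print(M.round(3))
t=np.array([549.2,159.9]);g=t-s['tcp_pos'][:2];print('to tail tool',g@M[:2,0],g@M[:2,1])
E
```

```text
time: 7.75
tcp_pos: [542.8, 209.9, 9.1]
tcp_rot: [1.858, 2.518, 0.008]
wrist_force: [-0.4, 0.0, 0.2]
width: 0.1
[[-0.295  0.955  0.013]
 [ 0.956  0.295 -0.003]
 [-0.007  0.011 -1.   ]]
to tail tool -49.68005635553347 -8.604306537658685
```

```bash
python3 -m creep '[[[-0.01,-0.005,0,0,0,0],[-0.01,-0.004,0,0,0,0],[-0.006,0,0,0,0,0],[-0.006,0,0,0,0,0],[-0.006,0,0,0,0,0],[-0.006,0,0,0,0,0],[-0.006,0,0,0,0,0],[-0.006,0,0,0,0,0],[-0.006,0,0,0,0,0],[0,0,0,0,0,0]]]'
python3 - <<'E'
from h import *
s=env.observe();M=R.from_rotvec(s['tcp_rot']).as_matrix();print(M.round(3))
d=np.array([-.2895,.9572]);n=np.array([d[1],-d[0]]);g=s['tcp_pos'][:2]-[549.2,159.9];print('axis',g@d,'lat',g@n)
c=env.capture('top');i=c['color'][130:270,240:400,::-1];cv2.imwrite('pics/t4.png',cv2.resize(i,None,fx=5,fy=4.2857,interpolation=cv2.INTER_CUBIC))
E
```

```text
time: 8.75
tcp_pos: [555.6, 142.6, 13.1]
tcp_rot: [1.858, 2.515, 0.015]
wrist_force: [-0.4, 0.0, -0.7]
width: -0.4
[[-0.294  0.956  0.018]
 [ 0.956  0.294 -0.001]
 [-0.006  0.017 -1.   ]]
axis -18.398688434439876 lat 1.0935619883846435
```

View pics/t4.png

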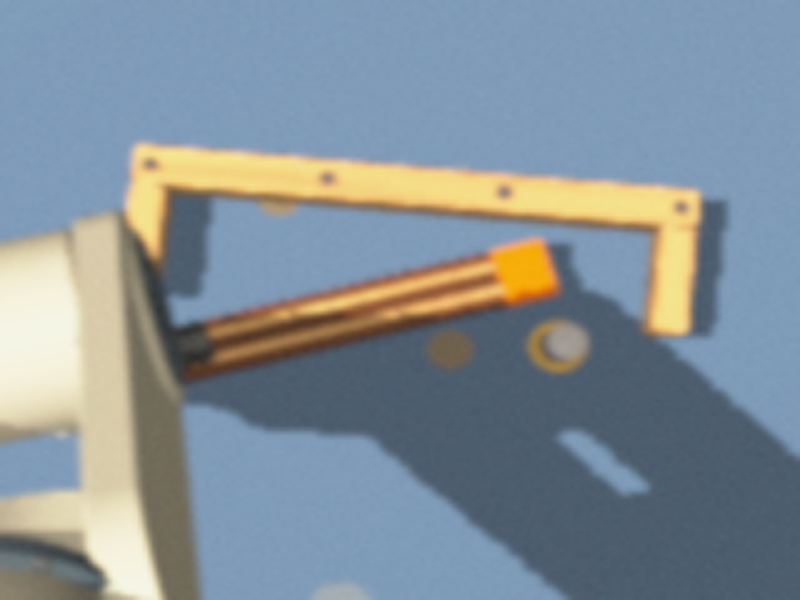

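The nose end face is at (543,238)–(560,294), moving straight past the post, so I'll continue about 38 mm.

```bash
python3 -m creep '[[[-0.005,0,0.002,0,0,0],[-0.006,0,0.002,0,0,0],[-0.006,0,0.001,0,0,0],[-0.006,0,0,0,0,0],[-0.006,0,0,0,0,0],[-0.005,0,0,0,0,0],[-0.002,0,0,0,0,0],[0,0,0,0,0,0]]]'
python3 - <<'E'
from h import *
s=env.observe();M=R.from_rotvec(s['tcp_rot']).as_matrix();print(M.round(3))
d=np.array([-.2895,.9572]);n=np.array([d[1],-d[0]]);g=s['tcp_pos'][:2]-[549.2,159.9];print('axis',g@d,'lat',g@n)
c=env.capture('top');i=c['color'][130:270,240:400,::-1];cv2.imwrite('pics/t5.png',cv2.resize(i,None,fx=5,fy=4.2857,interpolation=cv2.INTER_CUBIC))
E
```

```text
time: 9.6
tcp_pos: [567.2, 106.0, 8.0]
tcp_rot: [1.857, 2.515, 0.016]
wrist_force: [-0.8, 2.2, 0.6]
width: 0.1
[[-0.294  0.956  0.018]
 [ 0.956  0.294 -0.   ]
 [-0.006  0.017 -1.   ]]
axis -56.79078058571949 lat 1.6035340399773248
```

View pics/t5.png

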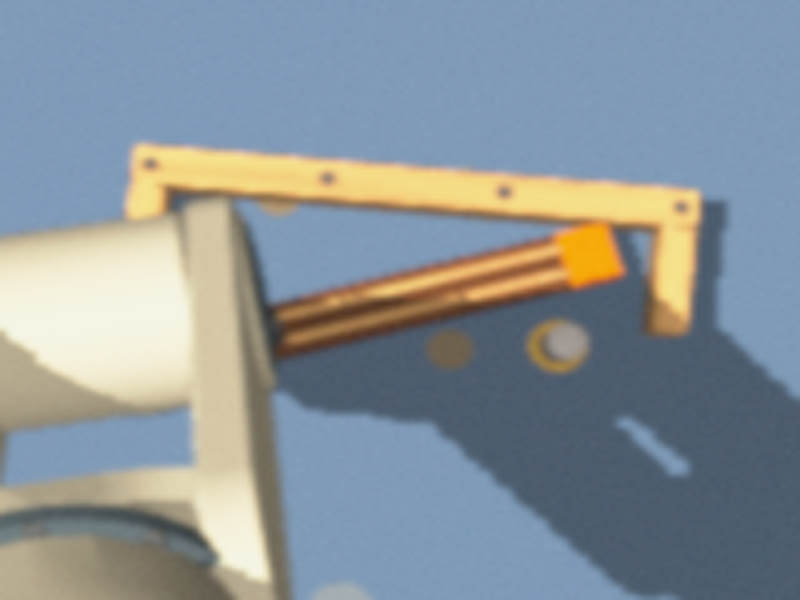

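The nose face is now at (609,222)–(626,275), behind the post at (565,342) and close to the fence.

```bash
python3 - <<'E'
from h import *
n=(C(609,222)+C(626,275))/2;e=C(275,307)-C(609,222);d=e/np.hypot(*e);t=n+240*d
print(n,tobay(n),tobay(C(609,222)),t,tobay(t),d)
E
```

```text
[ 643.34144412 -139.21551136] [ -16.20896251 -116.69863974] [   0.95750801 -110.46893421] [568.98990685  88.97705842] [-106.00509963  105.86967282] [-0.30979807  0.95080237]
```

```bash
python3 -m creep '[[[0.006,0,0,0,0,0],[0.01,0,0,0,0,0],[0,0,-0.03,0,0,0],[0,0,-0.04,0,0,0],[0,0,-0.03,0,0,0],[0,0,0,0,0,7],[0,0,0,0,0,7],[0,0,0,0,0,7],[-0.04,-0.008,0,0,0,0],[-0.04,-0.008,0,0,0,0],[-0.04,-0.008,0,0,0,0],[0,0,0,0,0,0]]]'
python3 -m creep '[[[0,0,0,0,0,0],[0,0,0,0,0,0]]]' 0.07
python3 - <<'E'
from h import *
s=env.observe();M=R.from_rotvec(s['tcp_rot']).as_matrix();print(M.round(3),s['width'])
g=np.array([534,0.3])-s['tcp_pos'][:2];print(tobay(s['tcp_pos'][:2]),'move',g@M[:2,0],g@M[:2,1])
E
```

```text
time: 10.85
tcp_pos: [523.5, 11.4, 111.3]
tcp_rot: [2.293, 2.128, 0.021]
wrist_force: [0.6, 0.1, 0.8]
width: 0.2
time: 11.05
tcp_pos: [523.6, 12.3, 111.5]
tcp_rot: [2.294, 2.127, 0.022]
wrist_force: [0.6, 0.3, 0.3]
width: 28.4
[[ 0.075  0.997  0.019]
 [ 0.997 -0.075 -0.   ]
 [ 0.001  0.019 -1.   ]] 28.446434449513596
[-146.05751537   26.27197815] move -11.188654050794753 11.289852141185229
```

```bash
python3 -m creep '[[[-0.011,0.004,0,0,0,0],[0,0,0.03,0,0,0],[0,0,0.03,0,0,0],[0,0,0.03,0,0,0],[0,0,0.016,0,0,0],[0,0,0,0,0,0],[0,0.005,0,0,0,0],[0,0.005,0,0,0,0]]]'
python3 - <<'E'
from h import *
s=env.observe();M=R.from_rotvec(s['tcp_rot']).as_matrix();print(M.round(3),s['width'],tobay(s['tcp_pos'][:2]))
E
```

```text
time: 11.85
tcp_pos: [545.9, 3.4, 4.2]
tcp_rot: [2.28, 2.135, 0.029]
wrist_force: [0.7, 0.3, 0.4]
width: 69.8
[[ 0.066  0.998  0.026]
 [ 0.998 -0.066 -0.   ]
 [ 0.001  0.026 -1.   ]] 69.77117886490474 [-123.21219932   18.93567046]
```

```bash
python3 -m creep '[[[0,0.005,0,0,0,0],[0,0.005,0,0,0,0],[0,0.005,0,0,0,0],[0,0.005,0,0,0,0],[0,0.005,0,0,0,0],[0,0.005,0,0,0,0],[0,0.005,0,0,0,0],[0,0.005,0,0,0,0],[0,0.005,0,0,0,0],[0,0.005,0,0,0,0],[0,0.004,0,0,0,0],[0,0,0,0,0,0]]]'
python3 - <<'E'
from h import *
s=env.observe();M=R.from_rotvec(s['tcp_rot']).as_matrix();print(M.round(3),s['width'],tobay(s['tcp_pos'][:2]))
c=env.capture('top');i=c['color'][130:270,240:400,::-1];cv2.imwrite('pics/t6.png',cv2.resize(i,None,fx=5,fy=4.2857,interpolation=cv2.INTER_CUBIC))
E
```

```text
time: 13.05
tcp_pos: [607.6, -0.4, 9.0]
tcp_rot: [2.277, 2.133, 0.035]
wrist_force: [-0.6, 0.3, 0.5]
width: 69.8
[[ 0.065  0.997  0.031]
 [ 0.998 -0.065 -0.   ]
 [ 0.002  0.031 -1.   ]] 69.77259982685679 [-61.34024006  19.36908681]
```

View pics/t6.png

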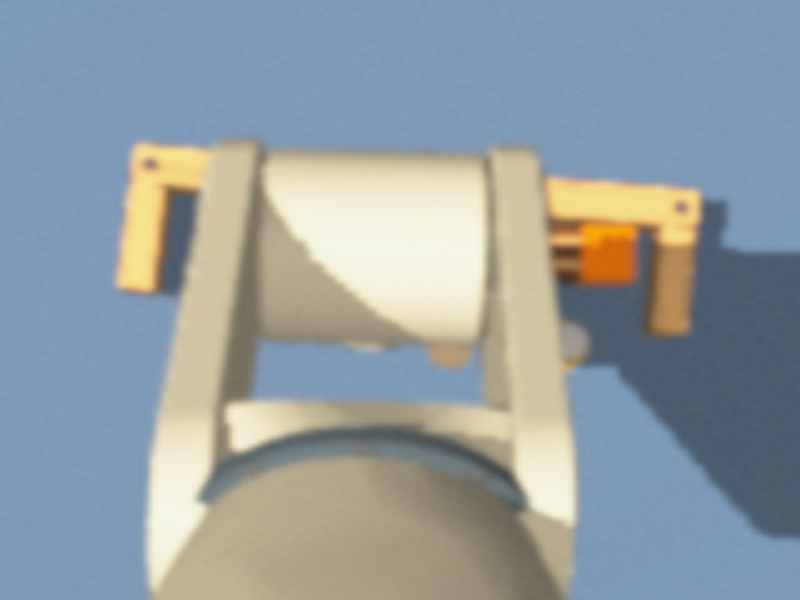

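The nose (608,255) is still against the fence and the tail has swung in. I'll finish with small steps and watch the force.

```bash
python3 -m creep '[[[0,0.003,0.002,0,0,0],[0,0.003,0.001,0,0,0],[0,0.002,0.001,0,0,0],[0,0.002,0,0,0,0]]]'; python3 -m creep '[[[0,0.002,0,0,0,0],[0,0.002,0,0,0,0]]]'
```

```text
time: 13.5
tcp_pos: [617.0, -1.0, 4.9]
tcp_rot: [2.278, 2.134, 0.033]
wrist_force: [-1.3, -0.5, 0.5]
width: 69.9
time: 13.7
tcp_pos: [621.1, -1.3, 4.8]
tcp_rot: [2.278, 2.134, 0.032]
wrist_force: [-1.0, -0.3, 0.9]
width: 70.0
```

```bash
python3 -m creep '[[[0,0.001,0,0,0,0],[0,0.001,0,0,0,0]]]'; python3 -m creep '[[[0,0.001,0,0,0,0],[0,0.001,0,0,0,0]]]'
```

```text
time: 13.9
tcp_pos: [622.7, -1.4, 4.7]
tcp_rot: [2.279, 2.134, 0.031]
wrist_force: [-6.1, 0.9, 4.2]
width: 70.1
time: 14.1
tcp_pos: [622.7, -1.5, 4.5]
tcp_rot: [2.282, 2.136, 0.026]
wrist_force: [-6.0, 0.0, 2.5]
width: 70.0
```

Contact force has risen to 6 N at the expected depth, so I'll back off, clear and look.

```bash
python3 -m creep '[[[0,-0.004,0,0,0,0],[0,-0.015,0,0,0,0],[0,-0.02,0,0,0,0],[0,-0.02,-0.01,0,0,0],[0,0,-0.04,0,0,0],[0,-0.04,-0.04,0,0,0],[0,-0.045,-0.04,0,0,0],[0,-0.045,-0.03,0,0,0],[0,-0.045,0,0,0,0],[0,-0.03,0,0,0,0],[0,0,0,0,0,0]]]'
python3 - <<'E'
from h import *
c=env.capture('top');i=c['color'][130:270,240:400,::-1];cv2.imwrite('pics/t7.png',cv2.resize(i,None,fx=5,fy=4.2857,interpolation=cv2.INTER_CUBIC))
E
```

```text
time: 15.2
tcp_pos: [368.5, 14.8, 148.1]
tcp_rot: [2.271, 2.128, 0.047]
wrist_force: [-0.2, -0.1, -1.0]
width: 70.1
```

View pics/t7.png

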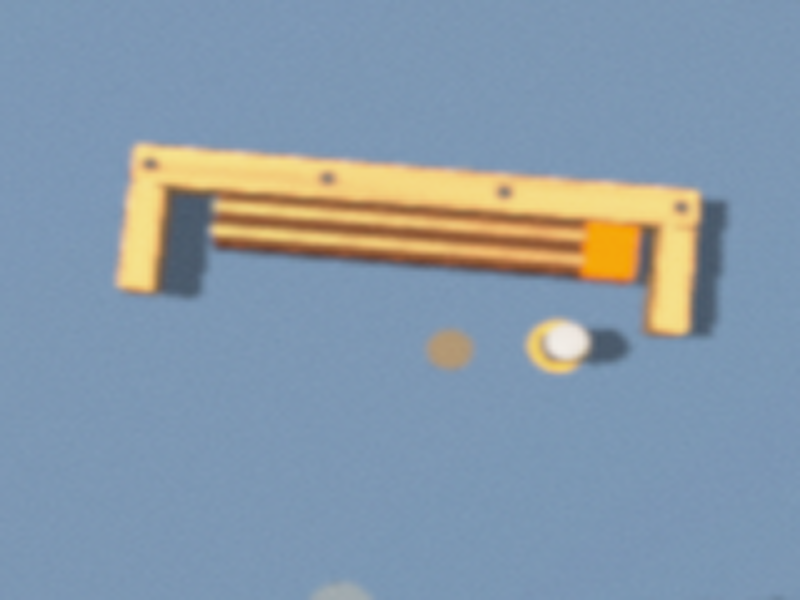

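The blank lies along the fence between the stops. Its robot-side edge runs from (213,247) to (638,283), and I'll check that numerically before handing in.

```bash
python3 - <<'E'
from h import *
t,n=tobay(C(213,247)),tobay(C(638,283));print('tail',t,'nose',n,'angle',(n-t)[0]/240,'fence check',tobay(C(168,188,40)),tobay(C(652,226,40)))
if t[0]>-41 and n[0]>-41: env.hand_in();print('handed in',env.observe()['wrist_force'])
E
```

```text
tail [-36.65186711 111.40829407] nose [ -38.0416475  -130.13212779] angle -0.005790751629078628 fence check [ -1.51961742 139.43586306] [  -1.03095101 -133.63413442]
the job is handed in; nothing more can be done
the job is handed in; nothing more can be done
```

The blank is home along the back fence, and I handed the job in at about 15 s; no verdict is reported.

**What I did:**
- I pushed the blank broadside with the open fingers, turning it to about 0.35 rad from the bay.
- I slid it end-on with the shut fingers until the orange end was behind the post, at bay (-16, -117) mm, and touching the fence.
- I swung the tail in with the open fingers until it met the fence, then backed off, lifted and came clear. The highest wrist force I read was about 7.5 N, during that last press.

**Last checks, from the top picture:**
- **Along the fence:** the blank's front edge is at bay x -37 mm at the tail and -38 mm at the nose. Flush would be -36 mm, so both ends are within about 2 mm of the fence; the limit is 6 mm.
- **Angle and ends:** it is about 0.006 rad from parallel. The tail is at bay y 111 mm and the nose at -130 mm, between the stops and behind the post.
- **Calibration disagreement:** the known fence corners came out 1–1.5 mm off in x in the same picture. The nose-end corner came out 6 mm off in y (-134 instead of -140). That is more than the 2 mm calibration figure, but still inside the end margin.
- **Not checked:** I did not re-image the glue bottle, clamp or T-block at the end. The arm never worked near them and only passed high over the clamp's side of the bench.

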